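# Make up two watch repair kits

## Robot

A 6-joint arm with a two-finger parallel gripper is mounted at the origin on a cart in front of the work surface, level with it; the furniture and walls round the work are solid. World frame = base frame: x ahead of the robot, y to its left, z up, the work surface at z = 0. Lengths are in m, angles in rad, forces in N, time in s.
With the tool pointing down it reaches from about 0.375 to 0.9 m from the base axis. Payload 3.1 kg.
Tool frame: the origin (TCP) lies at the very end of the fingers, on their centre line; the grasp point (between the pads) lies 19 mm behind it; z points along the fingers, y is the line along which they close (so a half turn about z gives the same grasp; the last joint's range is limited). The gripper opens to 85 mm and grips with 20 to 120 N. Pads are 22 mm wide; open, the fingers measure 114 mm over their backs; the gripper's body (76 mm by 85 mm) begins 54 mm behind the grasp point. The pads swing forward as they close: fully open they stand 13 mm farther back than shut.
Start: joints at [1.133, 0.527, 1.433, -0, 1.181, -0.178], TCP at [0.161, 0.604, 0.231] pointing down, gripper open.
Joint ranges: [-3.08, 3.08], [-0.75, 2.2], [0.22, 2.44], [-1.43, 4.57], [0, 2.65], [-2.85, 2.85]. Speed limits (rad/s): [2.79, 2.79, 3.14, 3.14, 3.14, 3.14].

## Interface

Orientations are given as a unit quaternion [x, y, z, w].
In Python, from station import sense, snapshot, camera_params, sign_off gives the robot as it stands.
- The arm moves only by the shell command python3 -m handwheel 'ROWS' [OPENING] [FORCE]. ROWS is JSON, a list that holds one entry, the list of rows, each a list of 4 numbers: the shift along the tool's x, y, z in units of 25 mm (1.0 is 25 mm), then the turn about the tool's z in units of 6 degrees (1.0 is 6 degrees). A call has 1 to 20 rows; each row shifts and turns the commanded pose from where the row before left it, along the tool's axes as they then stand; what a row does not reach is not made up. A row lasts 1/8 s, in which the tool goes at most 62.5 mm and 10.7 degrees, less where a joint would pass 70% of its speed; a pose out of reach is approached as far as the arm can. A call is refused whole if a number of a shift passes 1 or a number of a turn 1, either way. A call with a gripper value outside its range is refused whole. OPENING is the finger opening in mm, from 0 to 85.4, set as the call begins (- or left out, the last holds). The fingers move at their own pace and stop on an object; FORCE is the grip in N (left out, the last holds). Time passes only in rows, so rows that do not move let the fingers close. It gives the time, the measured TCP pose, the force, the opening and the grip force at its end, in the units of the state.
- sense(): the state, without advancing time (a new reading comes with each control period).
- snapshot(name): name is "side" or "top" or "wrist"; returns (picture, depth): 400x640x3 uint8, red, green, blue; 400x640 float32, m along the optical axis (not along the pixel's ray), 0 where there is no reading.
- camera_params(name): a dict with "mtx" (3x3 intrinsics, pixels), "D" ([k1, k2, p1, p2, k3] as OpenCV has them; the pictures are not rectified), "extrinsics" (4x4, takes a point from camera to world coordinates); the wrist camera has in their place "hand_eye" (4x4, takes a point from camera to tool coordinates, whose origin is the TCP and whose axes are the flange's). Camera axes: x right, y up, looking along -z (the intrinsics and any distortion apply to the point x, -y, -z); pixel columns grow to the right and rows downward; lengths in m; the calibration is good to about 2 mm. A picture is of the moment at which its call begins: read the wrist's pose just before it. camera_params takes no time and is no camera call.
- sign_off(): hands the job in; it is judged then, once.
The state is a dict: "t": time; "q": joint angles; "qd": joint speeds; "tau": joint torques, N m; "tcp_pos": TCP position; "tool_rot": TCP orientation; "force": force on the tool from outside, world axes, zero at the start; "ft_torque": the same for the moment, N m; "finger_gap": opening from 0.0 (shut) to 1.0 (fully open); "gripper_force": force on a finger pad.
Only numpy, scipy, OpenCV 4.12 (cv2) and the standard library are available. Lean on these libraries where they do the work, as an engineer would, in place of code of your own. Each camera call takes 0.05 s, during which the arm holds its last target. There are 200 camera calls.

## Task

Make up the two repair kits from the stock lying on the wooden board in front of the trays, one thing to a compartment: in the tray with two compartments put the gold watch head in the large compartment and the brass movement in the small one; in the tray with three compartments put the round black-dialled watch case in the large compartment, the steel movement block in the middle one and the amber bottle in the small one at the end. Stand each thing flat on its compartment's floor, the same way up as it was, and leave the glass jar and the clear box where they are.

Things in the scene. Friction and masses are not known exactly. Their poses are not given: they have to be found in the camera images.
- two_tray: low fixed aluminium tray, TWO compartments, 94 (own x) x 129 (own y) mm; walls and dividers 3 thick, 10 high, floor 3 thick. Origin under its centre on the 22 mm high wooden work board, z up; yaw 0 (varies 0.2 rad): y to the robot's left. Compartments reach own x -44 to 44. In own y: small -61.5 to -11.5 (centre -36.5), large -8.5 to 61.5 (centre 26.5).
- three_tray: low fixed aluminium tray, THREE compartments, 94 (own x) x 182 (own y) mm; walls and dividers 3 thick, 10 high, floor 3 thick. Origin under its centre on the 22 mm high wooden work board, z up; yaw 0 (varies 0.2 rad): y to the robot's left. Compartments reach own x -44 to 44. In own y: large -88 to -18 (centre -53), middle -15 to 35 (centre 10), small end one 38 to 88 (centre 63).
- gold_case: small gold watch head with pale dial and lugs, lying face up, 34 (own x, over the lugs) x 25 (own y) x 10 mm; its solid part is a disc 24 mm across and 7 mm high. Origin at the centre of its underside, z up.
- brass_movement: rectangular brass clock movement, two plates on pillars, 32 (own x) x 28 (own y) mm, upper plate's top 10 mm up, 14 mm high in all. Origin at the centre of its underside, z up.
- chrono_case: round steel-grey watch case with black dial, lying face up, 36 mm across, 10 mm high (rim solid to 8 mm). Origin at the centre of its underside, z up.
- movement_holder: small pale steel block with two small dark knobs on one side, 28 (own x) x 23 (own y) mm, solid to 17 mm, 19 mm high. Origin at the centre of its underside, z up.
- oil_bottle: small amber glass bottle with white cap, standing, 31 mm across, barrel to 46 mm, 60 mm high in all. Origin at the centre of its underside, z up.
- screw_jar: low round glass jar with grey metal lid, 49 mm across, 32 mm high, loose, on the bench right of the board; leave it alone. Origin at the centre of its underside.
- clear_box: small clear plastic parts box with closed lid, 39 x 48 x 29 mm, loose, on the bench behind the board; leave it alone. Origin at the centre of its underside.

How it is judged:
By the outcome, as a careful person would: the job done as asked, in the order asked, and still so for the second after the job is handed in, with the robot touching nothing.
It also fails if it takes over 101 s, if anything falls off the work surface, if the arm or the gripper's body presses on something with over 40 N, if the wrist force passes 120 N, or if a joint passes its speed limit or range.

## Working session

There is one attempt and no reset: what is moved stays moved. The work goes in short steps, Python scripts to look and compute and a shell command to move; the robot and the scene stay as the last step left them, time stands still between calls to the robot, and variables do not carry over. Pictures are saved under pics/ and viewed, at most 14 in all, crops included, and the job is handed in when it is done.

```bash
ls; mkdir -p pics; python3 - <<'E'
from station import *
import cv2,numpy as np
print(sense())
for n in("top","side"):
    p,d=snapshot(n); np.savez(f"{n}0.npz",p=p,d=d); cv2.imwrite(f"pics/{n}0.png",p[:,:,::-1])
    c=camera_params(n); print(n,np.round(c["mtx"],1).tolist(),c["D"],np.round(c["extrinsics"],3).tolist())
print(camera_params("wrist"))
E
```

```text
pics
{'t': 0.0, 'q': array([ 1.13252671e+00,  5.28466279e-01,  1.43391487e+00,  3.97074629e-05,
        1.18141251e+00, -1.78548381e-01]), 'qd': array([-0.00057417,  0.00167384, -0.00114794,  0.00043482,  0.00059245,
       -0.00077166]), 'tau': array([ 7.06136434e-04, -4.42348552e+01, -1.78029513e+01, -1.44433234e-04,
        8.16642714e-03, -8.45689129e-06]), 'tcp_pos': array([0.16018449, 0.60337433, 0.23032957]), 'tool_rot': array([ 1.29503350e-01,  9.91578373e-01, -1.04300537e-03, -3.51542906e-04]), 'force': array([-0.49224744, -0.0220818 , -0.48689794]), 'ft_torque': array([ 0.00742733, -0.01791998,  0.0213675 ]), 'gripper_force': 0.0, 'finger_gap': 0.9973484833867526}
top [[439.9, 0.0, 322.6], [0.0, 439.9, 206.7], [0.0, 0.0, 1.0]] [0.00962751 0.         0.         0.         0.        ] [[-0.013, 0.987, -0.161, 0.434], [-1.0, -0.012, 0.009, -0.243], [0.007, 0.161, 0.987, 1.003], [0.0, 0.0, 0.0, 1.0]]
side [[460.8, 0.0, 318.7], [0.0, 460.8, 196.2], [0.0, 0.0, 1.0]] [-0.04622479  0.          0.          0.          0.        ] [[-0.101, 0.487, -0.867, -0.254], [-0.995, -0.072, 0.076, -0.172], [-0.025, 0.87, 0.492, 0.523], [0.0, 0.0, 0.0, 1.0]]
{'mtx': array([[336.64890933,   0.        , 324.67127424],
       [  0.        , 336.64890933, 206.69861637],
       [  0.        ,   0.        ,   1.        ]]), 'D': array([-0.05789108,  0.        ,  0.        ,  0.        ,  0.        ]), 'hand_eye': array([[ 5.24426607e-04,  9.56213686e-01,  2.92668945e-01,
         7.52836789e-02],
       [ 9.99999856e-01, -5.35727806e-04, -4.15359116e-05,
         6.17195169e-04],
       [ 1.17073685e-04,  2.92668924e-01, -9.56213829e-01,
        -1.43045117e-01],
       [ 0.00000000e+00,  0.00000000e+00,  0.00000000e+00,
         1.00000000e+00]])}
```

View pics/top0.png

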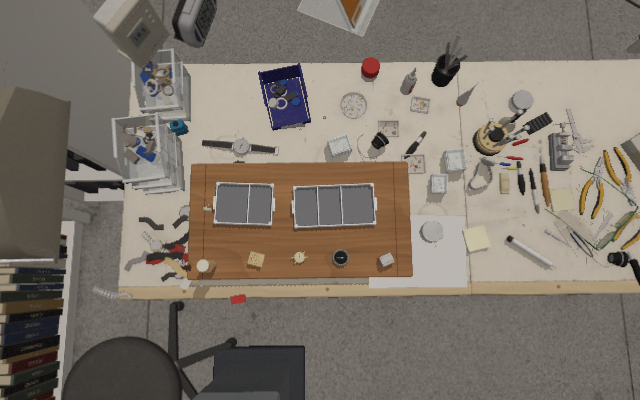

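View pics/side0.png

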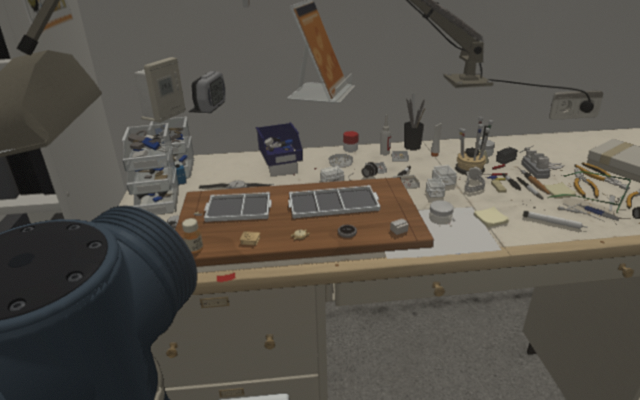

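Top view: bottle (205,265), brass movement (256,260), gold watch (299,257), chrono (340,258), steel block (388,260); two_tray centre (244,204), three_tray centre (334,206). The side view agrees, and nothing blocks the board.

```bash
cat > h.py <<'E'
import numpy as np,cv2
from station import *
from scipy.spatial.transform import Rotation as R
def cam(name,s=None):
    c=camera_params(name)
    if name=="wrist":
        T=np.eye(4);T[:3,:3]=R.from_quat(s["tool_rot"]).as_matrix();T[:3,3]=s["tcp_pos"]
        return c["mtx"],c["D"],T@c["hand_eye"]
    return c["mtx"],c["D"],c["extrinsics"]
def cast(C,px,z):
    K,D,E=C
    u=cv2.undistortPoints(np.array(px,float).reshape(-1,1,2),K,D)[:,0]
    d=np.c_[u[:,0],-u[:,1],-np.ones(len(u))]@E[:3,:3].T
    return E[:3,3]+d*((z-E[2,3])/d[:,2])[:,None]
def pose(s):
    M=R.from_quat(s["tool_rot"]).as_matrix()
    return np.round(s["tcp_pos"]*1000,1),np.round(np.degrees(np.arctan2(M[1,0],M[0,0])),1),np.round(s["force"],1),s["t"],round(s["finger_gap"]*85.4,1),round(s["gripper_force"],1)
E
python3 - <<'E'
from h import *
C=cam("top")
for n,p,z in[("bottle",(205,265),.082),("brass",(256,260),.034),("gold",(299,257),.03),("chrono",(340,258),.03),("block",(388,260),.04),("two",(244,204),.032),("three",(334,206),.032),("boardTL",(191,163),.022),("boardBR",(411,276),.022)]:
    print(n,np.round(cast(C,[p],z)[0]*1000))
d=np.load("top0.npz")["d"];print(d[240,230],d[265,205])
K,D,E=C
uv=cv2.undistortPoints(np.array([[230.,240]]).reshape(-1,1,2),K,D)[0,0];z=d[240,230];print(E[:3,:3]@np.array([uv[0]*z,-uv[1]*z,-z])+E[:3,3])
print(pose(sense()))
E
```

```text
bottle [465.  -6.  82.]
brass [ 476. -105.   34.]
gold [ 481. -199.   30.]
chrono [ 478. -289.   30.]
block [ 472. -393.   40.]
two [601. -76.  32.]
three [ 594. -277.   32.]
boardTL [699.  48.  22.]
boardBR [ 437. -445.   22.]
0.9838625 0.914869
[ 0.5218036  -0.04407208  0.01879567]
(array([160.2, 603.4, 230.4]), np.float64(165.1), array([ 0.2,  0.2, -0.8]), 0.1, 85.7, 0.0)
```

```bash
python3 - <<'E'
from h import *
for n in("top","side"):
    f=np.load(n+"0.npz");d=f["d"];K,D,E=cam(n)
    v,u=np.mgrid[0:400,0:640];U=cv2.undistortPoints(np.c_[u.ravel(),v.ravel()].astype(float).reshape(-1,1,2),K,D)[:,0]
    z=d.ravel();P=np.c_[U[:,0]*z,-U[:,1]*z,-z]@E[:3,:3].T+E[:3,3]
    for y in np.arange(-.6,.6,.05):
        m=(z>0)&(P[:,2]>.12)&(P[:,2]<.7)&(P[:,1]>y)&(P[:,1]<y+.05)&(P[:,0]>.2)&(P[:,0]<.9)
        if m.sum()>5:print(n,round(y,2),m.sum(),"x",P[m,0].min().round(2),P[m,0].max().round(2),"z",P[m,2].min().round(2),P[m,2].max().round(2))
E
```

```text
top -0.6 17 x 0.89 0.9 z 0.12 0.14
top -0.55 18 x 0.89 0.9 z 0.12 0.14
top 0.05 924 x 0.64 0.9 z 0.12 0.17
top 0.1 2172 x 0.63 0.9 z 0.12 0.27
top 0.15 506 x 0.65 0.9 z 0.12 0.17
top 0.2 10399 x 0.47 0.76 z 0.24 0.35
top 0.25 569 x 0.47 0.75 z 0.23 0.35
top 0.3 654 x 0.47 0.9 z 0.12 0.24
top 0.35 962 x 0.8 0.9 z 0.12 0.23
side -0.6 20 x 0.89 0.9 z 0.12 0.14
side -0.55 22 x 0.89 0.9 z 0.12 0.15
side 0.05 610 x 0.63 0.9 z 0.12 0.17
side 0.1 1848 x 0.63 0.9 z 0.12 0.27
side 0.15 297 x 0.63 0.9 z 0.12 0.24
side 0.2 5832 x 0.46 0.75 z 0.24 0.44
side 0.25 2513 x 0.46 0.68 z 0.23 0.43
side 0.3 563 x 0.57 0.9 z 0.12 0.44
side 0.35 1650 x 0.75 0.9 z 0.12 0.44
side 0.4 62 x 0.76 0.79 z 0.31 0.36
```

```bash
python3 -m handwheel '[[[0,0,0,1],[0,0,0,1],[0,0,0,1],[0,0,0,1],[0,0,0,1],[0,0,0,1],[0,0,0,1],[0,0,0,1],[0,0,0,1],[0,0,0,1],[0,0,0,1],[0,0,0,1],[0,0,0,0.5],[-1,0.5,0,0],[-1,0.5,0,0],[-1,0.5,0,0],[-1,0.5,0,0],[-1,0.5,0,0],[-1,0.5,0,0],[-1,0.5,0,0]]]' 50; python3 -c "
from h import *
print(pose(sense()))"
```

```text
t: 2.6
tcp_pos: [0.2485, 0.4281, 0.231]
tool_rot: [0.706, 0.708, -0.0, 0.0]
force: [0.3, 0.3, 0.5]
finger_gap: 0.586
gripper_force: 0.0
(array([248.5, 428.1, 231. ]), np.float64(90.1), array([0.3, 0.3, 0.5]), 2.6, 50.1, 0.0)
```

```bash
python3 -m handwheel '[[[-1,0.5,0,0],[-1,0.5,0,0],[-1,0.5,0,0],[-1,0.5,0,0],[-1,0.5,0,0],[-1,0.5,0,0],[-1,0,0,0],[-1,0,0,0],[-1,0,0,0],[-1,0,0,0],[-1,0,0,0],[-1,0.6,0,0],[-1,0.6,0,0],[-1,0.6,0,0],[-1,0.6,0,0],[-1,0.6,0,0],[-1,0.6,0,0],[-1,0.6,0,0],[-1,0.6,0,0],[-1,0.6,0,0]]]'; python3 -c "
from h import *
s=sense();p,d=snapshot('wrist');print(pose(s),sense()['qd'].round(3))
np.savez('w1.npz',p=p,d=d,pos=s['tcp_pos'],rot=s['tool_rot']);cv2.imwrite('pics/w1.png',p[:,:,::-1])"
```

```text
t: 5.1
tcp_pos: [0.4595, -0.0712, 0.231]
tool_rot: [0.706, 0.708, -0.0, -0.0]
force: [0.7, 1.0, 0.7]
finger_gap: 0.581
gripper_force: 0.0
(array([459.5, -71.2, 231. ]), np.float64(90.1), array([0.7, 1. , 0.7]), 5.1, 49.6, 0.0) [ 0.029 -0.019  0.017  0.019 -0.02   0.06 ]
```

```bash
python3 -m handwheel '[[[-1,0,0,0],[-1,0,0,0],[-1,0,0,0],[-1,0,0,0],[-1,0,0,0],[-1,0,0,0],[-1,0,0,0],[-1,0,0,0],[-1,0,0,0],[0,0,0,0],[0,0,0,0]]]'; python3 -c "
from h import *
s=sense();p,d=snapshot('wrist');print(pose(s),sense()['qd'].round(3))
np.savez('w2.npz',p=p,d=d,pos=s['tcp_pos'],rot=s['tool_rot']);cv2.imwrite('pics/w2.png',p[:,:,::-1])"
```

```text
t: 6.52
tcp_pos: [0.4595, -0.2948, 0.231]
tool_rot: [0.706, 0.708, 0.0, -0.001]
force: [0.2, 1.5, -0.0]
finger_gap: 0.587
gripper_force: 0.0
(array([ 459.5, -294.8,  231. ]), np.float64(90.1), array([ 0.2,  1.5, -0. ]), 6.525, 50.1, 0.0) [ 0.009 -0.004  0.002 -0.003 -0.003 -0.001]
```

View pics/w1.png

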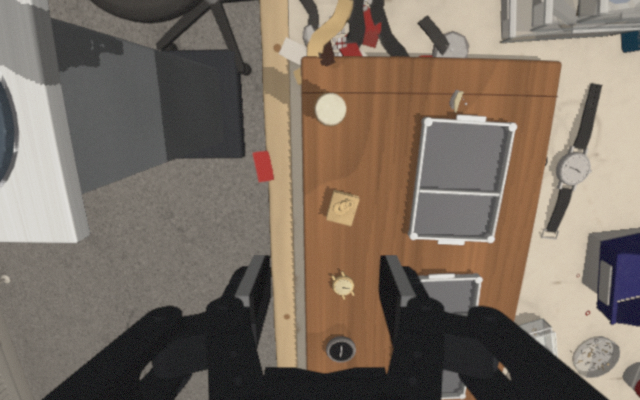

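View pics/w2.png

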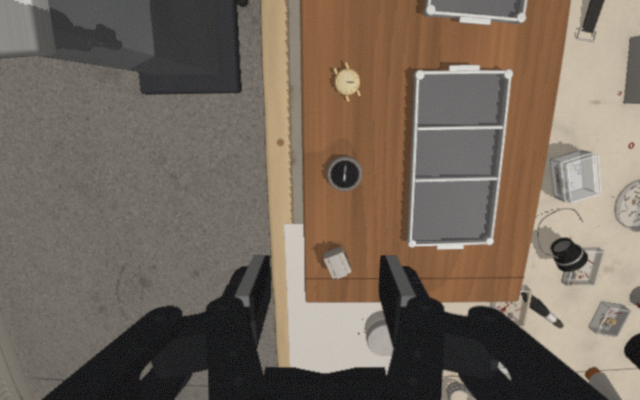

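w1: bottle cap (331,109), brass (343,207), gold (343,285), two_tray corners approx (427,122),(513,127),(494,238),(413,239). w2: gold (347,82), chrono (345,174), block (337,263) tilted, three_tray corners (420,73),(508,73),(491,241),(412,243).

```bash
cat > m.py <<'E'
from h import *
def meas(f,name,roi,z,mask):
    f=np.load(f);C=cam("wrist",dict(tcp_pos=f["pos"],tool_rot=f["rot"]))
    x0,y0,x1,y1=roi;im=f["p"][y0:y1,x0:x1]
    hsv=cv2.cvtColor(im,cv2.COLOR_RGB2HSV)
    m=mask(hsv).astype(np.uint8)*255
    if "tray" in name: m=cv2.morphologyEx(cv2.morphologyEx(m,cv2.MORPH_CLOSE,np.ones((5,5))),cv2.MORPH_OPEN,np.ones((41,41)))
    else: m=cv2.morphologyEx(m,cv2.MORPH_CLOSE,np.ones((3,3)))
    cs=cv2.findContours(m,cv2.RETR_EXTERNAL,cv2.CHAIN_APPROX_NONE)[0]
    c=max(cs,key=cv2.contourArea)[:,0]+[x0,y0]
    P=(cast(C,c,z)[:,:2]*1000).astype(np.float32)
    (cx,cy),(w,h),a=cv2.minAreaRect(P);ec=cv2.minEnclosingCircle(P)
    print(name,"c",round(cx,1),round(cy,1),"size",round(w,1),round(h,1),"ang",round(a,1),"circ",np.round(ec[0],1),round(ec[1]*2,1))
    o=f["p"].copy();cv2.drawContours(o,[c[:,None]],-1,(0,255,0),1);return o[y0:y1,x0:x1]
sat=lambda t:lambda h:h[...,1]<t
val=lambda t:lambda h:h[...,2]>t
E
cat > r.py <<'E'
from m import *
L=[("w1.npz","bottle",(311,90,353,128),.082,val(170)),("w1.npz","brass",(322,184,364,230),.032,val(145)),
("w1.npz","gold",(325,265,362,302),.029,val(150)),("w2.npz","gold",(325,62,366,104),.029,val(150)),
("w2.npz","chrono",(322,150,368,197),.030,sat(80)),("w1.npz","chrono",(322,330,368,368),.030,sat(80)),("w2.npz","block",(318,240,360,285),.039,sat(80)),
("w1.npz","two_tray",(402,105,525,250),.032,sat(80)),("w2.npz","three_tray",(400,58,520,256),.032,sat(80))]
t=[cv2.resize(meas(*l),(200,200)) for l in L]
t+=[t[0]*0]
cv2.imwrite("pics/seg.png",np.vstack([np.hstack(t[:4]),np.hstack(t[4:8]),np.hstack([t[8],t[9],t[9],t[9]])])[:,:,::-1])
E
python3 r.py
```

```text
bottle c 464.1 0.3 size 25.1 24.4 ang 0.2 circ [463.9   0.5] 25.7
brass c 478.1 -105.0 size 44.0 41.4 ang 0.1 circ [ 475.5 -107.1] 53.9
gold c 480.5 -197.0 size 25.1 34.6 ang 30.3 circ [ 479.  -198.4] 38.3
gold c 480.7 -197.7 size 23.5 34.1 ang 28.1 circ [ 480.3 -198. ] 36.4
chrono c 479.0 -288.1 size 35.5 35.9 ang 0.2 circ [ 478.8 -288.4] 37.5
chrono c 479.1 -285.5 size 36.2 38.2 ang 0.2 circ [ 479.4 -285.9] 39.2
block c 472.8 -386.7 size 25.5 36.0 ang 23.2 circ [ 472.6 -386.1] 39.1
two_tray c 601.2 -74.0 size 132.6 97.8 ang 88.1 circ [601.  -74.5] 159.4
three_tray c 594.8 -277.3 size 97.6 185.1 ang 2.1 circ [ 596.  -276.9] 206.0
```

View pics/seg.png

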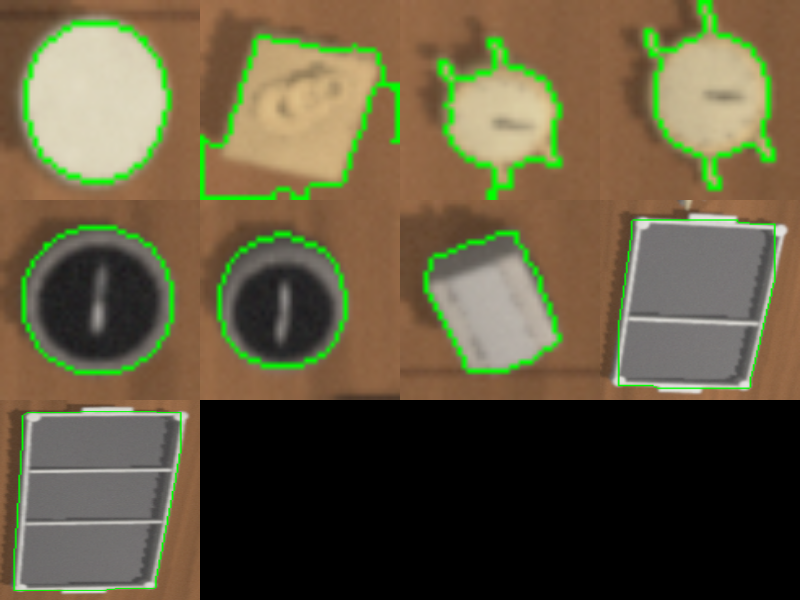

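Contours fit for gold, chrono and the trays (sizes within 2–4 mm). The brass threshold leaked into wood, and the block's contour includes its side face, so I'll use corner pixels for those two: brass (334,192),(360,195.5),(352.5,226),(327,219.5); block top (324,260),(343.5,252),(351.5,271.5),(332,278). First I'll move over the gold watch and descend partway.

```bash
python3 - <<'E'
from h import *
for f,pts,z in[("w1.npz",[(334.2,192),(360.2,195.5),(352.5,225.8),(327.3,219.6)],.032),("w2.npz",[(323.9,259.8),(343.6,251.7),(351.6,271.5),(332.3,278.3)],.039)]:
    f=np.load(f);C=cam("wrist",dict(tcp_pos=f["pos"],tool_rot=f["rot"]))
    P=cast(C,pts,z)[:,:2]*1000;e=np.roll(P,-1,0)-P
    print(P.mean(0).round(1),np.linalg.norm(e,axis=1).round(1),np.degrees(np.arctan2(e[:,1],e[:,0])).round(1))
E
python3 -m handwheel '[[[0.975,0.21,0,0],[0.975,0.21,0,0],[0.975,0.21,0,0],[0.975,0.21,0,0],[0,0,1,-0.97],[0,0,1,-0.97],[0,0,1,-0.97],[0,0,1,-0.97],[0,0,1,-0.97],[0,0,1,0],[0,0,1,0],[0,0,0.4,0],[0,0,0,0],[0,0,0,0]]]' 46 30; python3 -c "
from h import *
s=sense();p,d=snapshot('wrist');print(pose(s),sense()['qd'].round(3))
np.savez('w3.npz',p=p,d=d,pos=s['tcp_pos'],rot=s['tool_rot']);cv2.imwrite('pics/w3.png',p[:,:,::-1])"
```

```text
[ 479.1 -102.3] [27.7 34.7 28.2 31.5] [  -7.7 -102.   165.6   77. ]
[ 473.6 -389.3] [23.5 25.7 23.  24.6] [  24.5  -68.7 -158.3  112.5]
t: 8.32
tcp_pos: [0.4812, -0.198, 0.0472]
tool_rot: [0.506, 0.863, -0.0, 0.001]
force: [0.1, -0.2, 0.9]
finger_gap: 0.539
gripper_force: 0.0
(array([ 481.2, -198. ,   47.2]), np.float64(119.2), array([ 0.1, -0.2,  0.9]), 8.325, 46.1, 0.0) [-0.001 -0.003  0.001 -0.001 -0.002 -0.001]
```

View pics/w3.png

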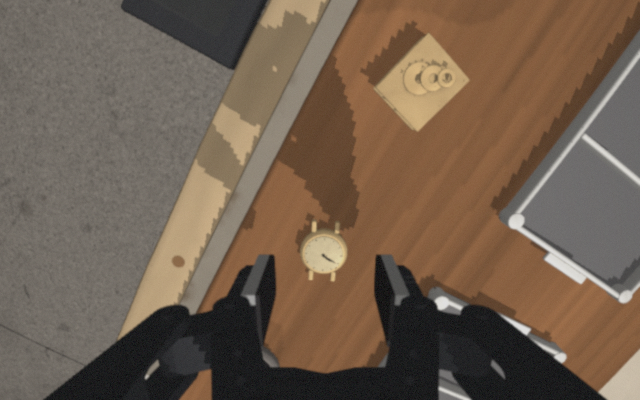

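The gold watch is square between the fingers at (324,251), lugs vertical. Brass top corners are clear here: (429,33),(469,80),(418,131),(375,86).

```bash
python3 - <<'E'
from h import *
f=np.load("w3.npz");C=cam("wrist",dict(tcp_pos=f["pos"],tool_rot=f["rot"]))
print(cast(C,[(324,251)],.03)*1000)
P=cast(C,[(429,33),(469,80),(418,131),(375,86)],.032)[:,:2]*1000;e=np.roll(P,-1,0)-P
print(P.mean(0).round(1),np.linalg.norm(e,axis=1).round(1),np.degrees(np.arctan2(e[:,1],e[:,0])).round(1))
E
python3 -m handwheel '[[[0,0,0.5,0],[0,0,0.43,0],[0,0,0,0],[0,0,0,0]]]'
python3 -m handwheel '[[[0,0,0,0],[0,0,0,0],[0,0,0,0],[0,0,0,0],[0,0,0,0]]]' 15 30
```

```text
[[ 479.74010338 -196.04051653   30.        ]]
[ 478.  -102.5] [27.4 31.3 28.6 31.7] [ -15.  -104.1  165.8   73.7]
t: 8.88
tcp_pos: [0.4805, -0.1978, 0.0228]
tool_rot: [0.506, 0.863, 0.0, -0.0]
force: [-0.4, -0.4, -0.5]
finger_gap: 0.543
gripper_force: 0.0
t: 9.5
tcp_pos: [0.4808, -0.1979, 0.0234]
tool_rot: [0.506, 0.863, -0.0, 0.0]
force: [0.8, 0.1, 4.7]
finger_gap: 0.255
gripper_force: 29.6
```

```bash
python3 -m handwheel '[[[0,0,-0.4,0],[0,0,-1,0],[0,0,-1,0],[0.356,0.894,0,0],[0.356,0.894,0,0],[0.356,0.894,0,0],[0.356,0.894,0,0],[0.356,0.894,0,0],[0.356,0.894,0,0],[0.356,0.894,0,0],[0.356,0.894,0,0],[0,0,0,0],[0,0,1,0],[0,0,0.6,0],[0,0,0,0],[0,0,0,0]]]'; python3 -c "
from h import *
s=sense();p,d=snapshot('wrist');print(pose(s))
np.savez('w4.npz',p=p,d=d,pos=s['tcp_pos'],rot=s['tool_rot']);cv2.imwrite('pics/w4.png',p[:,:,::-1])"
```

```text
t: 11.5
tcp_pos: [0.602, -0.0489, 0.0434]
tool_rot: [0.506, 0.862, 0.0, 0.0]
force: [-0.6, 0.1, 0.0]
finger_gap: 0.252
gripper_force: 29.6
(array([602. , -48.9,  43.4]), np.float64(119.2), array([-0.6,  0.1,  0. ]), 11.5, 21.5, 29.6)
```

View pics/w4.png

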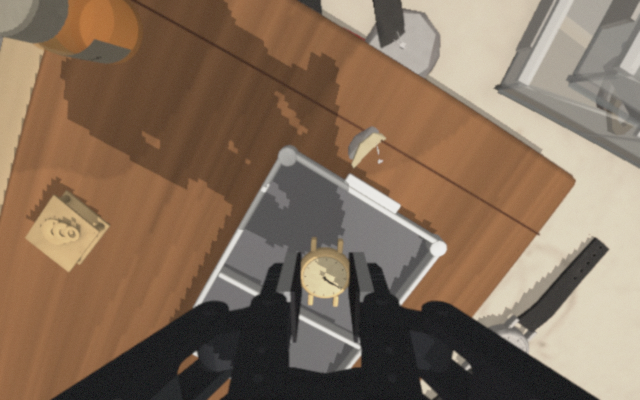

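The gold watch is held level over the middle of the large compartment, so I'll lower and release.

```bash
python3 -m handwheel '[[[0,0,0.33,0],[0,0,0.33,0],[0,0,0,0],[0,0,0,0]]]'
python3 -m handwheel '[[[0,0,0,0],[0,0,0,0],[0,0,0,0],[0,0,-1,0],[0,0,-1,0],[0,0,-1,0],[0.092,-0.896,0,0],[0.092,-0.896,0,0],[0.092,-0.896,0,0],[0.092,-0.896,0,0],[0.092,-0.896,0,0],[0.092,-0.896,0,0],[0,0,0.5,0.91],[0,0,0.5,0.91],[0,0,0.5,0.91],[0,0,0.5,0.91],[0,0,0,0.91],[0,0,0,0.91],[0,0,0,0.91],[0,0,0,0.91]]]' 44; python3 -c "
from h import *
s=sense();p,d=snapshot('wrist');print(pose(s))
np.savez('w5.npz',p=p,d=d,pos=s['tcp_pos'],rot=s['tool_rot']);cv2.imwrite('pics/w5.png',p[:,:,::-1])"
```

```text
t: 12.05
tcp_pos: [0.6017, -0.0483, 0.0263]
tool_rot: [0.506, 0.863, -0.0, -0.0]
force: [-0.5, -0.5, -0.3]
finger_gap: 0.255
gripper_force: 29.9
t: 14.55
tcp_pos: [0.4781, -0.1021, 0.0517]
tool_rot: [0.791, 0.611, 0.0, 0.0]
force: [0.3, 0.3, 0.5]
finger_gap: 0.515
gripper_force: 0.0
(array([ 478.1, -102.1,   51.7]), np.float64(75.4), array([0.3, 0.3, 0.5]), 14.55, 44.0, 0.0)
```

View pics/w5.png

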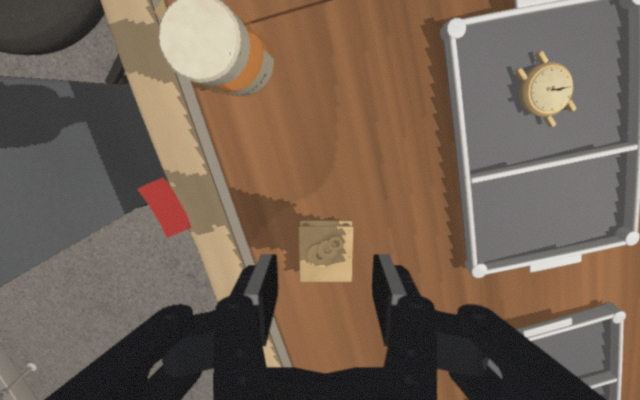

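The gold watch lies flat in the large compartment at (547,88). Brass is square between the fingers at (326,252). Two_tray corners (455,28),(479,270),(632,239), divider ends (470,180),(638,149).

```bash
python3 - <<'E'
from h import *
f=np.load("w5.npz");C=cam("wrist",dict(tcp_pos=f["pos"],tool_rot=f["rot"]))
print((cast(C,[(455,28),(479,270),(632,239),(470,180),(638,149)],.032)*1000).round(1))
E
python3 -m handwheel '[[[0,0,0.6,0],[0,0,0.48,0],[0,0,0,0],[0,0,0,0]]]'
python3 -m handwheel '[[[0,0,0,0],[0,0,0,0],[0,0,0,0],[0,0,0,0]]]' 18 30
```

```text
[[ 561.   -11.4   32. ]
 [ 556.2 -133.4   32. ]
 [ 643.4 -138.1   32. ]
 [ 557.7  -82.1   32. ]
 [ 645.9  -87.8   32. ]]
t: 15.1
tcp_pos: [0.4777, -0.1019, 0.0242]
tool_rot: [0.79, 0.613, -0.0, -0.0]
force: [-0.4, 0.5, -1.1]
finger_gap: 0.516
gripper_force: 0.0
t: 15.6
tcp_pos: [0.4781, -0.102, 0.0249]
tool_rot: [0.79, 0.612, 0.0, 0.0]
force: [-0.2, -0.6, 3.7]
finger_gap: 0.31
gripper_force: 29.7
```

```bash
python3 -m handwheel '[[[0,0,-0.4,0],[0,0,-1,-0.95],[0,0,-0.8,-0.95],[-0.014,0.982,0,0],[-0.014,0.982,0,0],[-0.014,0.982,0,0],[-0.014,0.982,0,0],[-0.014,0.982,0,0],[0,0,0,0],[0,0,1,0],[0,0,0.7,0],[0,0,0.37,0],[0,0,0,0],[0,0,0,0]]]'
python3 -m handwheel '[[[0,0,0,0],[0,0,0,0],[0,0,0,0],[0,0,-1,0],[0,0,-1,0],[0,0,-1,-0.85],[-0.987,-0.729,0,0],[-0.987,-0.729,0,0],[-0.987,-0.729,0,0],[-0.987,-0.729,0,0],[-0.987,-0.729,0,0],[-0.987,-0.729,0,0],[-0.987,-0.729,0,0],[0,0,1,0],[0,0,1,0],[0,0,0,0],[0,0,0,0]]]' 46; python3 -c "
from h import *
s=sense();p,d=snapshot('wrist');print(pose(s))
np.savez('w6.npz',p=p,d=d,pos=s['tcp_pos'],rot=s['tool_rot']);cv2.imwrite('pics/w6.png',p[:,:,::-1])"
```

```text
t: 17.35
tcp_pos: [0.6003, -0.1104, 0.0279]
tool_rot: [0.726, 0.688, 0.0, 0.0]
force: [0.5, 0.4, 0.4]
finger_gap: 0.311
gripper_force: 30.1
t: 19.48
tcp_pos: [0.4794, -0.2876, 0.0534]
tool_rot: [0.694, 0.72, 0.0, 0.0]
force: [0.3, 0.1, 0.8]
finger_gap: 0.541
gripper_force: 0.0
(array([ 479.4, -287.6,   53.4]), np.float64(92.0), array([0.3, 0.1, 0.8]), 19.475, 46.2, 0.0)
```

View pics/w6.png

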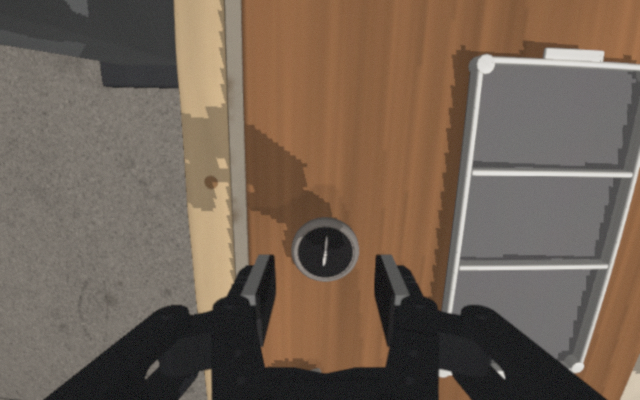

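Chrono centred between the fingers at (326,249). Three_tray: corners (485,65),(445,372),(577,367); dividers (473,172)-(634,175) and (459,267)-(608,267).

```bash
python3 - <<'E'
from h import *
f=np.load("w6.npz");C=cam("wrist",dict(tcp_pos=f["pos"],tool_rot=f["rot"]))
print((cast(C,[(485,65),(445,372),(577,367),(473,172),(634,175),(459,267),(608,267)],.032)*1000).round(1), (cast(C,[(326,249)],.030)*1000).round(1))
E
python3 -m handwheel '[[[0,0,0.6,0],[0,0,0.58,0],[0,0,0,0],[0,0,0,0]]]' 50
python3 -m handwheel '[[[0,0,0,0],[0,0,0,0],[0,0,0,0],[0,0,0,0]]]' 25 30
```

```text
[[ 549.8 -191.4   32. ]
 [ 556.3 -366.7   32. ]
 [ 642.4 -363.4   32. ]
 [ 551.8 -241.7   32. ]
 [ 639.8 -239.3   32. ]
 [ 552.8 -294.4   32. ]
 [ 640.6 -292.6   32. ]] [[ 479.7 -287.    30. ]]
t: 20.02
tcp_pos: [0.4789, -0.2873, 0.023]
tool_rot: [0.694, 0.72, -0.0, -0.0]
force: [0.1, 0.3, 0.3]
finger_gap: 0.587
gripper_force: 0.0
t: 20.52
tcp_pos: [0.4793, -0.2876, 0.0238]
tool_rot: [0.694, 0.72, 0.0, 0.0]
force: [0.4, 0.2, 4.9]
finger_gap: 0.393
gripper_force: 29.7
```

```bash
python3 -m handwheel '[[[0,0,-0.4,0],[0,0,-1,0],[0,0,-0.8,0],[-0.37,0.93,0,0],[-0.37,0.93,0,0],[-0.37,0.93,0,0],[-0.37,0.93,0,0],[-0.37,0.93,0,0],[0,0,0,0],[0,0,1,0],[0,0,0.7,0],[0,0,0.36,0],[0,0,0,0],[0,0,0,0]]]'
python3 -m handwheel '[[[0,0,0,0],[0,0,0,0],[0,0,0,0],[0,0,-1,0],[0,0,-1,0],[0,0,-1,0],[-0.36,-0.835,0,0],[-0.36,-0.835,0,0],[-0.36,-0.835,0,0],[-0.36,-0.835,0,0],[-0.36,-0.835,0,0],[-0.36,-0.835,0,0],[0,0,0.4,-0.88],[0,0,0.4,-0.88],[0,0,0.4,-0.88],[0,0,0.3,-0.88],[0,0,0,0],[0,0,0,0]]]' 48; python3 -c "
from h import *
s=sense();p,d=snapshot('wrist');print(pose(s))
np.savez('w7.npz',p=p,d=d,pos=s['tcp_pos'],rot=s['tool_rot']);cv2.imwrite('pics/w7.png',p[:,:,::-1])"
```

```text
t: 22.28
tcp_pos: [0.5967, -0.3296, 0.0269]
tool_rot: [0.695, 0.719, 0.0, 0.0]
force: [-0.2, -0.9, -0.4]
finger_gap: 0.386
gripper_force: 32.4
t: 24.52
tcp_pos: [0.4734, -0.3883, 0.0646]
tool_rot: [0.551, 0.834, -0.0, 0.0]
force: [0.5, 0.3, 0.4]
finger_gap: 0.561
gripper_force: 0.0
(array([ 473.4, -388.3,   64.6]), np.float64(113.1), array([0.5, 0.3, 0.4]), 24.525, 47.9, 0.0)
```

View pics/w7.png

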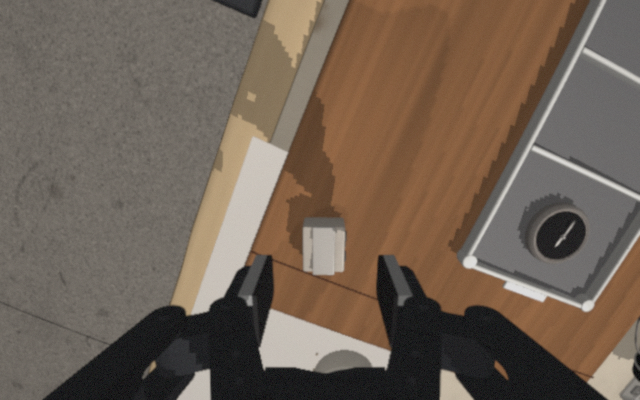

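The chrono lies flat in its large compartment (557,235). The block is nearly square between the fingers at (324,247). I'll zoom in to find the knobs.

```bash
python3 - <<'E'
from h import *
f=np.load("w7.npz")
cv2.imwrite("pics/blk.png",cv2.resize(f["p"][200:300,270:380,::-1],None,fx=5,fy=5,interpolation=cv2.INTER_CUBIC))
E
```

```text
(no output)
```

View pics/blk.png

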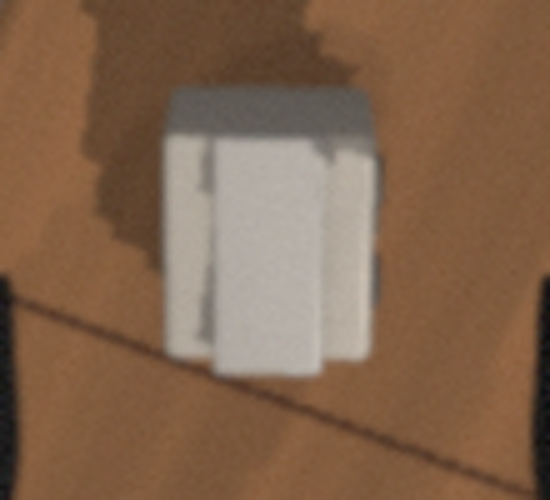

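```bash
python3 - <<'E'
from h import *
f=np.load("w7.npz");C=cam("wrist",dict(tcp_pos=f["pos"],tool_rot=f["rot"]))
P=cast(C,[(303,227),(344.6,227.5),(344,271.6),(303,271.6)],.039)*1000
M=R.from_quat(f["rot"]).as_matrix()
print((P.mean(0)).round(1),((P-f["pos"]*1000)@M).round(1))
E
python3 -m handwheel '[[[0,0,0.8,0],[0,0,0.77,0],[0,0,0,0],[0,0,0,0]]]'
python3 -m handwheel '[[[0,0,0,0],[0,0,0,0],[0,0,0,0],[0,0,0,0]]]' 14 30
```

```text
[ 473.1 -389.3   39. ] [[ 12.6 -11.6  25.6]
 [ 12.3  10.6  25.6]
 [-14.   10.7  25.6]
 [-14.  -12.2  25.6]]
t: 25.08
tcp_pos: [0.4737, -0.3881, 0.0251]
tool_rot: [0.551, 0.835, -0.0, 0.0]
force: [-0.2, 0.7, 0.4]
finger_gap: 0.561
gripper_force: 0.0
t: 25.58
tcp_pos: [0.4741, -0.3884, 0.0259]
tool_rot: [0.551, 0.835, -0.0, 0.001]
force: [0.4, 0.6, 5.1]
finger_gap: 0.263
gripper_force: 30.0
```

```bash
python3 -m handwheel '[[[0,0,-0.4,0],[0,0,-0.5,0.88],[0,0,-0.5,0.88],[0,0,-0.5,0.88],[0,0,-0.5,0.88],[0.78,0.837,0,0],[0.78,0.837,0,0],[0.78,0.837,0,0],[0.78,0.837,0,0],[0.78,0.837,0,0],[0.78,0.837,0,0],[0,0,0,0],[0,0,1,0],[0,0,0.8,0],[0,0,0.46,0],[0,0,0,0],[0,0,0,0]]]'
python3 -m handwheel '[[[0,0,0,0],[0,0,0,0],[0,0,0,0],[0,0,-1,0],[0,0,-1,0],[0,0,-1,0],[0,0,-1,0]]]' 42
python3 -m handwheel '[[[0.989,-0.444,0,0],[0.989,-0.444,0,0],[0.989,-0.444,0,0],[0.989,-0.444,0,0],[0.989,-0.444,0,0],[0.989,-0.444,0,0],[0.989,-0.444,0,0],[0.989,-0.444,0,0],[0.989,-0.444,0,0],[0.989,-0.444,0,0],[0.989,-0.444,0,0],[0,0,0,0],[0,0,0,0]]]' 60; python3 -c "
from h import *
s=sense();p,d=snapshot('wrist');print(pose(s))
np.savez('w8.npz',p=p,d=d,pos=s['tcp_pos'],rot=s['tool_rot']);cv2.imwrite('pics/w8.png',p[:,:,::-1])"
```

```text
t: 27.7
tcp_pos: [0.5947, -0.2669, 0.0284]
tool_rot: [0.695, 0.719, -0.0, -0.0]
force: [0.4, -0.1, -1.1]
finger_gap: 0.26
gripper_force: 30.7
t: 28.58
tcp_pos: [0.5948, -0.2665, 0.1294]
tool_rot: [0.694, 0.72, -0.0, -0.0]
force: [-0.0, -0.6, -0.0]
finger_gap: 0.491
gripper_force: 0.0
t: 30.2
tcp_pos: [0.4643, 0.0004, 0.1289]
tool_rot: [0.694, 0.72, 0.0, 0.001]
force: [-0.1, 0.1, 0.0]
finger_gap: 0.701
gripper_force: 0.0
(array([4.643e+02, 4.000e-01, 1.289e+02]), np.float64(92.1), array([-0.1,  0.1,  0. ]), 30.2, 59.9, 0.0)
```

View pics/w8.png

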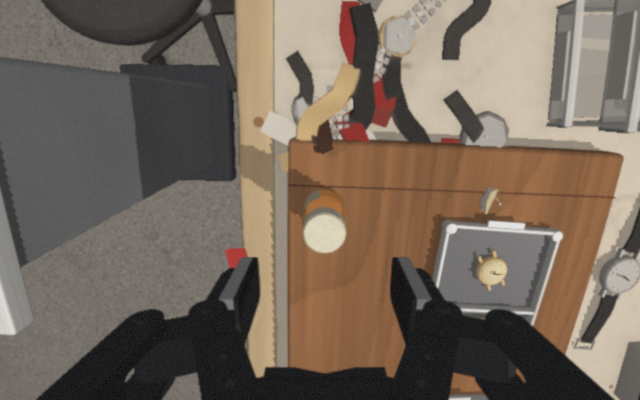

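The bottle cap is at (325,233), centred between the fingers. I'll check it by casting, then descend.

```bash
python3 - <<'E'
from h import *
f=np.load("w8.npz");C=cam("wrist",dict(tcp_pos=f["pos"],tool_rot=f["rot"]))
print(cast(C,[(325,233),(304,233),(346,233)],.082)*1000)
E
python3 -m handwheel '[[[0,0,0.9,0],[0,0,0.9,0],[0,0,0.9,0],[0,0,0.78,0],[0,0,0,0],[0,0,0,0]]]'
python3 -m handwheel '[[[0,0,0,0],[0,0,0,0],[0,0,0,0],[0,0,0,0],[0,0,0,0],[0,0,0,0]]]' 20 30
```

```text
[[464.15935694   0.97974077  82.        ]
 [451.46784141   0.52207648  82.        ]
 [476.85404402   1.42981438  82.        ]]
t: 31.0
tcp_pos: [0.464, 0.0003, 0.0419]
tool_rot: [0.695, 0.719, 0.0, 0.0]
force: [0.1, 0.1, 0.3]
finger_gap: 0.699
gripper_force: 0.0
t: 31.75
tcp_pos: [0.4638, 0.0007, 0.0424]
tool_rot: [0.694, 0.72, 0.0, 0.001]
force: [-0.3, 0.1, 5.9]
finger_gap: 0.341
gripper_force: 29.6
```

```bash
python3 -m handwheel '[[[0,0,-0.4,0],[0,0,-1,0],[0,0,-1,0],[-0.978,0.541,0,0],[-0.978,0.541,0,0],[-0.978,0.541,0,0],[-0.978,0.541,0,0],[-0.978,0.541,0,0],[-0.978,0.541,0,0],[-0.978,0.541,0,0],[-0.978,0.541,0,0],[-0.978,0.541,0,0],[0,0,0,0],[0,0,1,0],[0,0,0.8,0],[0,0,0.46,0],[0,0,0,0],[0,0,0,0]]]'
python3 -m handwheel '[[[0,0,0,0],[0,0,0,0],[0,0,0,0],[0,0,0,0],[0,0,-0.8,0],[0,0,-1,0],[0,0,-1,0],[0,0,-1,0],[0,0,-1,0],[0,-1,0,0],[0,-1,0,0],[0,-1,0,0],[0,-1,0,0],[0,0,0,0]]]' 50; python3 -c "
from h import *
s=sense();p,d=snapshot('wrist');print(pose(s));print()
cv2.imwrite('pics/w9.png',p[:,:,::-1])
p,d=snapshot('side');cv2.imwrite('pics/s9.png',cv2.resize(p[160:260,170:440,::-1],None,fx=2.9,fy=2.9))"
```

```text
t: 34.0
tcp_pos: [0.5926, -0.2143, 0.045]
tool_rot: [0.694, 0.72, -0.0, -0.0]
force: [0.0, 0.4, -1.4]
finger_gap: 0.34
gripper_force: 30.9
t: 35.75
tcp_pos: [0.4915, -0.2181, 0.1663]
tool_rot: [0.695, 0.719, -0.0, 0.0]
force: [0.8, -0.0, -0.1]
finger_gap: 0.585
gripper_force: 0.0
(array([ 491.5, -218.1,  166.3]), np.float64(92.0), array([ 0.8, -0. , -0.1]), 35.75, 50.0, 0.0)
```

View pics/w9.png

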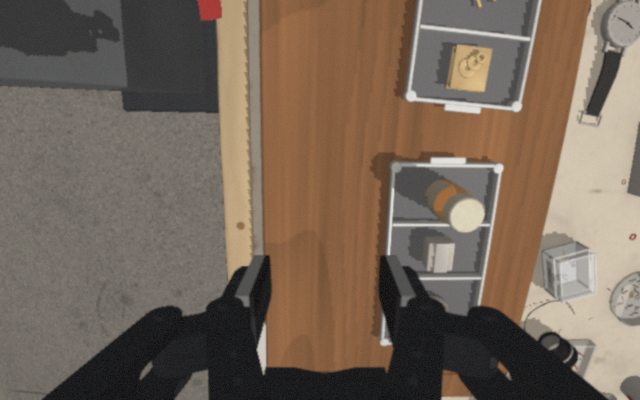

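View pics/s9.png

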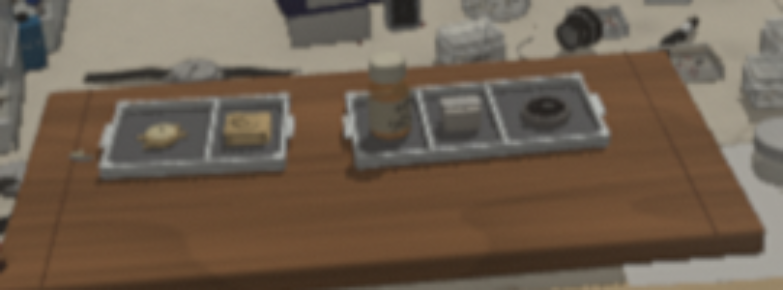

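Both pictures show all five things flat and upright, each alone in its own compartment: in the side crop gold (160,133), brass (247,128), bottle (390,100), block (459,112), chrono (546,110). The jar and clear box haven't moved, and the arm is clear.

```bash
python3 -c "
from station import *
print(sign_off())"
```

```text
the job is handed in; nothing more can be done
None
```

Both kits are made up and handed in at about 36 s: all five things were placed in the order asked, each flat or upright in its own compartment, and the glass jar and clear box were left alone.

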